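# Lever a heater stage base up onto its service catches

### The arm

A 6-joint arm with a two-finger parallel gripper is mounted at the origin on the work surface. World frame = base frame: x ahead of the robot, y to its left, z up, the work surface at z = 0. Lengths are in m, angles in degrees, forces in N, time in s.
With the tool pointing down it reaches from about 0.35 to 0.875 m from the base axis. Payload 4.2 kg.
Tool frame: the origin (TCP) lies midway between the tips of the shut fingers; the grasp point (between the pads) lies 19 mm behind it; z points along the fingers, y is the line along which they close (so a half turn about z gives the same grasp; the last joint's range is limited). The gripper opens to 87 mm and grips with 3 to 60 N. Pads are 19 mm wide; open, the fingers measure 117 mm over their backs; the gripper's body (75 mm by 190 mm) begins 51 mm behind the grasp point.
Start: joints at [-60.183, 22.042, 0.453, 0, -68.411, -14.817], TCP at [0.162, -0.604, 0.223] pointing down, gripper open.
Joint ranges: [-179.83, 179.83], [-69.29, 118.12], [-61.27, 80.66], [-181.25, 117.63], [-171.15, -9.14], [-177.46, 177.46]. Speed limits (degrees/s): [159.86, 159.86, 180, 180, 180, 180].

### API

Orientations are given as a 3x3 rotation matrix whose columns are the frame's x, y, z axes.
In Python, from station import r, cams gives the robot as it stands.
- The arm moves only by the tool play_rows, never from a script. Its argument "commands" is text: rows parted by semicolons, each of 6 numbers parted by spaces: the shift along the world's x, y, z normalised to -1 to 1, where 1 is 30 mm, then the turn, a rotation vector about the world's x, y, z normalised to -1 to 1, where 1 is 0.15 rad. A call has 1 to 20 rows; each row shifts and turns the commanded pose from where the row before left it; what a row does not reach is not made up. A row lasts 1/10 s, in which the tool goes at most 50 mm and 8.59 degrees, less where a joint would pass 70% of its speed; a pose out of reach is approached as far as the arm can. A call with a number of a shift or a turn outside -1 to 1 is refused whole. A call with a gripper value outside its range is refused whole. "grip" is the finger opening in mm, from 0 to 87, set as the call begins (left out, the last holds). The fingers move at their own pace and stop on an object; the grip force is fixed at half the most. Time passes only in rows, so rows that do not move let the fingers close. It gives the time, the measured TCP pose, the force, the opening and the grip force at its end, in the units of the state.
- r.sense(): the state, without advancing time (a new reading comes with each control period).
- cams.capture(name): name is "side" or "top"; returns (picture, depth): 384x512x3 uint8, blue, green, red; 384x512 float32, m along the optical axis (not along the pixel's ray), 0 where there is no reading.
- cams.camera_info(name): a dict with "mtx" (3x3 intrinsics, pixels), "k1" (the pictures are not rectified: a ray, as slopes to the right and down, at radius r is drawn at 1 + k1 r^2 times it, then the intrinsics apply), "R" (3x3) and "t" (3): a world point X has camera coordinates R X + t. Camera axes: x right, y down, z forward; pixel columns grow to the right and rows downward; lengths in m; the calibration is good to about 2 mm. A picture is of the moment at which its call begins. camera_info takes no time and is no camera call.
- r.finish_job(): hands the job in; it is judged then, once.
The state is a dict: "time_s": time; "joints": joint angles; "joint_velocities": joint speeds; "effort": joint torques, N m; "tcp_pos": TCP position; "ee_rot": TCP orientation; "wrist_force": force on the tool from outside, world axes, zero at the start; "moment": the same for the moment, N m; "gripper_width": opening from 0.0 (shut) to 1.0 (fully open); "gripper_force": force on a finger pad.
Only numpy, scipy, OpenCV 4.12 (cv2) and the standard library are available. Lean on these libraries where they do the work, as an engineer would, in place of code of your own. Each camera call takes 0.05 s, during which the arm holds its last target. There are 200 camera calls.

### The job

Take the pry bar from its rest, slide its tip well under the near edge of the heavy stage base and, with the bar bearing on the fulcrum block, lever that edge up until you feel it just come up against the keeper fingers (by then the spring catches have snapped in under both front feet); do not strain the bar against them. Keep hold of the bar while you ease the base down gently until it stands on the catches, then draw the bar out and lay it gently back in its rest the way it lay. Move the base only with the bar, and leave everything else as it is.

Things in the scene. Friction and masses are not known exactly. Their poses are not given: they have to be found in the camera images.
- base: Heavy stage base, 3 to 4.2 kg, loose on a 10 mm plate: steel slab 180 x 160 x 22 mm on four round feet (18 mm wide, 80 mm tall), white heater ring on top. Origin: plate-top level, below the middle of the slab's near edge, which faces the fulcrum. +x from that edge into the slab (rear edge at 180 mm), y along it. Slab z = 80 to 102 mm. Feet at x = 14 and 160, y = +-60 mm.
- base_edge (a point): Middle of the slab's near lower edge, 90 mm above the bench at the start; space below it between the feet 100 mm wide, 100 deep. Levered here, the base rocks about its rear feet (169 mm behind). At 5.5 to 14.5 mm edge rise (differs each time, not measured) spring tongues snap under the front feet; 1 to 3 mm later fixed keeper fingers over the near corners stop the slab: the push needed then climbs steeply.
- fulcrum: Fulcrum: plain steel block fixed to the bench in front of the base's near edge, 60 mm wide, with a half-round crest (radius 14 mm) across the bar's direction, 42 to 54 mm before that edge. Origin on the bench under the crest; +x points to the base.
- fulcrum_crest (a point): Top of the fulcrum's crest, middle of its width, 78 mm above the bench: 12 mm lower than the slab's underside at the start. With the bar's tip about 30 mm under the slab and the bar pushed down at bar_grip, lifting takes a fairly steady 8 to 19 N; against the keeper fingers it climbs 2 to 3 N for each further mm at the hold, and some 5 N above the steady push is plenty.
- bar_grip (a point): Pry bar, point to grasp: half-way up its black rubber handle. The bar is 320 mm long, 0.45 kg, along x with its tip at +x. Handle 24 mm wide, 16 mm thick, from 85 mm behind to 65 mm ahead of this point. The 20 mm wide steel blade is 10 mm thick, its underside 5 mm below this point; over its last 30 mm its top is only 1 mm above this point (6 mm thick). Centre of mass about 38 mm ahead.
- bar_tip (a point): Middle of the bar's tip end, 235 mm ahead of bar_grip and 2 mm lower.
- rest: The bar's rest: grey plastic, fixed, with two notched saddles (notches 38 mm wide, cheeks up to 14 mm high, the nearest 50 mm from where the bar is grasped) that hold the bar level, handle underside 30 mm above the bench. Origin on the bench; +x is the way the bar's tip points when it lies there.
- rest_grip (a point): Where bar_grip is when the bar lies in its rest, 38 mm above the bench.
- dish: Shallow glass dish, 70 mm across, 22 mm tall, a bystander; origin under its centre.
- tweezers: Steel tweezers, 120 mm long, lying on the bench, a bystander; origin under its centre.
- notes: Yellow note pad 76 x 76 x 14 mm, a bystander; origin under its centre.
- driver: Screwdriver, 170 mm, lying, a bystander; origin under its centre.
- jar: Small amber jar, 52 mm across, 60 mm tall, a bystander; origin under its centre.
- tray: Grey divided tray 110 x 90 x 25 mm, a bystander; origin under its centre.
- gauge: Steel gauge block 35 x 30 x 30 mm, standing beside the bar's working line, a bystander; origin under its centre.
- weight: Brass weight, 36 mm across, 30 mm tall, a bystander; origin under its centre.

How it is judged:
By the outcome, as a careful person would: the job done as asked, in the order asked, and still so for the second after the job is handed in, with the robot touching nothing.
It also fails if it takes over 72 s, if anything falls off the work surface, if the arm or the gripper's body presses on something with over 40 N, if the wrist force passes 120 N, or if a joint passes its speed limit or range.

## Working session

There is one attempt and no reset: what is moved stays moved. The work goes in short steps, Python scripts to look and compute and a tool call to move; the robot and the scene stay as the last step left them, time stands still between calls to the robot, and variables do not carry over. Pictures are saved under pics/ and viewed, at most 10 in all, crops included, and the job is handed in when it is done.

Besides the shell and the picture viewer there is one more tool, called after "Request:" as name(argument=value, ...) on one line, values as JSON. play_rows: Moves the arm, as the interface text tells. Scaled input: -1 to 1 covers 30 mm each way for a shift and 0.15 rad each way for a turn. Its arguments: {"type":"object","properties":{"commands":{"type":"string"},"grip":{"type":"number"}},"required":["commands"]}

```bash
mkdir -p pics; ls; cat > h.py <<'E'
import numpy as np, cv2
from station import r, cams
def inf(n):
    i=cams.camera_info(n); return np.array(i["mtx"]),i["k1"],np.array(i["R"]),np.array(i["t"])
def pts(n,uv,d):
    K,k1,R,t=inf(n); uv=np.asarray(uv,float).reshape(-1,1,2)
    s=cv2.undistortPoints(uv,K,np.array([k1,0,0,0.]))[:,0]
    d=np.asarray(d,float).reshape(-1,1)
    return (np.hstack([s,np.ones((len(s),1))])*d-t)@R
def plane(n,uv,z):
    K,k1,R,t=inf(n); uv=np.asarray(uv,float).reshape(-1,1,2)
    s=cv2.undistortPoints(uv,K,np.array([k1,0,0,0.]))[:,0]
    w=np.hstack([s,np.ones((len(s),1))])@R; c=-R.T@t
    return c+w*((z-c[2])/w[:,2])[:,None]
def cloud(n,d):
    v,u=np.mgrid[0:384,0:512]; P=pts(n,np.stack([u,v],-1).reshape(-1,2),d.ravel()).reshape(384,512,3)
    P[d==0]=np.nan; return P
E
python3 - <<'E'
from h import *
for n in("side","top"):
    p,d=cams.capture(n); cv2.imwrite(f"pics/{n}0.png",p); np.savez(f"{n}0.npz",p=p,d=d)
    K,k1,R,t=inf(n); print(n,K[0,0],k1,(-R.T@t).round(3),R[2].round(2))
s=r.sense();print(s["time_s"],s["wrist_force"],s["ee_rot"])
E
```

```text
pics
side 455.1430657959457 -0.012508934015371556 [0.296 1.03  0.968] [ 0.18 -0.76 -0.63]
top 375.07859594968244 -0.027418442599894958 [ 0.287 -0.035  1.422] [ 0.18  0.01 -0.98]
0.1 [-0.47852913 -0.55181681  0.16357142] [[-9.65966684e-01 -2.58665796e-01 -6.08594195e-04]
 [-2.58666493e-01  9.65964841e-01  1.88988323e-03]
 [ 9.90324440e-05  1.98298716e-03 -9.99998029e-01]]
```

View pics/top0.png

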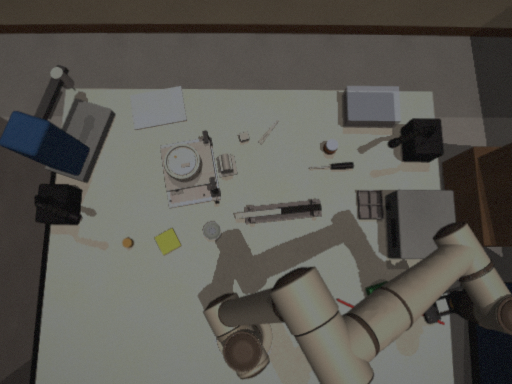

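View pics/side0.png

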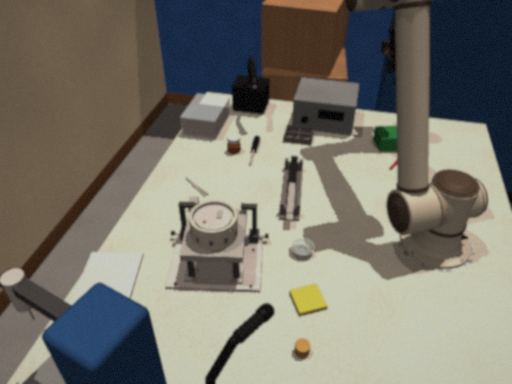

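The top view shows the base at about (190,170), the fulcrum at (227,163), the bar at (236–320,212) with its handle to the right, the gauge at (244,137) and the tweezers at (268,132). The side view agrees, so I'll measure with depth next.

```bash
python3 - <<'E'
from h import *
z=np.load("top0.npz");p,d=z["p"],z["d"];P=cloud("top",d)
c=cv2.resize(p[120:235,140:340],None,fx=4,fy=4,interpolation=cv2.INTER_CUBIC);c=cv2.convertScaleAbs(c,alpha=1.3)
cv2.imwrite("pics/topc.png",c)
def f(v,u): return P[v,u].round(3)
print("bench",f(280,120),f(100,280))
for v in range(150,178,3): print(v,[tuple((P[v,u]*1000).round()) for u in (200,214,219,223,227,231)])
# heights map: rest area
g=cv2.cvtColor(p,cv2.COLOR_BGR2GRAY)
m=((g<60)&(P[...,2]>.02)&(P[...,2]<.09)).astype(np.uint8); m[:190]=0;m[230:]=0;m[:,:240]=0;m[:,330:]=0
n,l,s,ce=cv2.connectedComponentsWithStats(m);
for i in range(1,n):
    if s[i,4]>15:
        print(s[i],ce[i].round(1),plane("top",ce[i],.046).round(4),np.nanmedian(P[l==i],0).round(3))
E
```

```text
bench [0.191 0.464 0.004] [ 0.907 -0.13  -0.006]
150 [(np.float64(662.0), np.float64(168.0), np.float64(109.0)), (np.float64(695.0), np.float64(130.0), np.float64(-5.0)), (np.float64(695.0), np.float64(111.0), np.float64(-5.0)), (np.float64(693.0), np.float64(94.0), np.float64(3.0)), (np.float64(694.0), np.float64(79.0), np.float64(-2.0)), (np.float64(694.0), np.float64(63.0), np.float64(-2.0))]
153 [(np.float64(650.0), np.float64(167.0), np.float64(111.0)), (np.float64(681.0), np.float64(129.0), np.float64(1.0)), (np.float64(680.0), np.float64(109.0), np.float64(4.0)), (np.float64(681.0), np.float64(94.0), np.float64(1.0)), (np.float64(680.0), np.float64(78.0), np.float64(3.0)), (np.float64(683.0), np.float64(63.0), np.float64(-4.0))]
156 [(np.float64(637.0), np.float64(166.0), np.float64(116.0)), (np.float64(669.0), np.float64(129.0), np.float64(0.0)), (np.float64(652.0), np.float64(103.0), np.float64(64.0)), (np.float64(649.0), np.float64(87.0), np.float64(76.0)), (np.float64(649.0), np.float64(72.0), np.float64(75.0)), (np.float64(668.0), np.float64(62.0), np.float64(6.0))]
159 [
[... 1832 characters left out ...]
float64(114.0), np.float64(116.0)), (np.float64(594.0), np.float64(106.0), np.float64(12.0)), (np.float64(596.0), np.float64(91.0), np.float64(5.0)), (np.float64(596.0), np.float64(76.0), np.float64(3.0)), (np.float64(597.0), np.float64(61.0), np.float64(-0.0))]
177 [(np.float64(561.0), np.float64(164.0), np.float64(110.0)), (np.float64(556.0), np.float64(111.0), np.float64(136.0)), (np.float64(585.0), np.float64(107.0), np.float64(-1.0)), (np.float64(585.0), np.float64(91.0), np.float64(2.0)), (np.float64(586.0), np.float64(76.0), np.float64(-1.0)), (np.float64(585.0), np.float64(61.0), np.float64(-0.0))]
[281 204  40  12 280] [300.7 208.9] [[ 0.4585 -0.2023  0.046 ]] [ 0.458 -0.204  0.045]
```

View pics/topc.png

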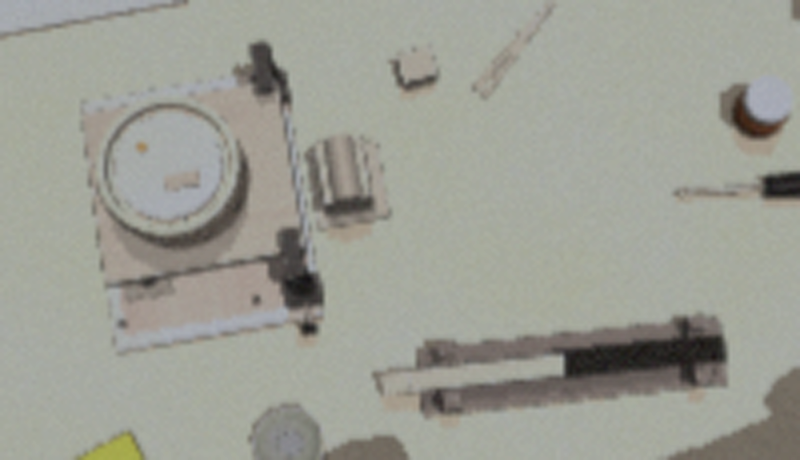

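```bash
python3 - <<'E'
from h import *
for n in("top","side"):
    z=np.load(n+"0.npz");p,d=z["p"],z["d"];P=cloud(n,d)
    g=cv2.cvtColor(p,cv2.COLOR_BGR2GRAY)
    X,Y,Z=P[...,0],P[...,1],P[...,2]
    def rect(name,m,zz):
        m=m.astype(np.uint8); k,l,s,_=cv2.connectedComponentsWithStats(m)
        if k<2: print(name,"none");return
        i=1+s[1:,4].argmax(); v,u=np.nonzero(l==i)
        Q=plane(n,np.stack([u,v],-1),zz)[:,:2].astype(np.float32)
        (c,w,a)=cv2.minAreaRect(Q*1000); print(n,name,len(v),np.round(c,1),np.round(w,1),round(a,2))
        print("   box",cv2.boxPoints((c,w,a)).round(0).tolist(), "medz",np.nanmedian(Z[l==i]).round(4))
    box=lambda x0,x1,y0,y1:(X>x0)&(X<x1)&(Y>y0)&(Y<y1)
    rect("slab",box(.48,.75,.09,.34)&(Z>.095)&(g>90),.112)
    rect("fulc",box(.55,.68,.03,.112)&(Z>.055)&(Z<.09),.074)
    b=box(.38,.54,-.3,.15)
    rect("handle",b&(Z>.03)&(Z<.06)&(g<55),.046)
    rect("blade",b&(Z>.028)&(Z<.06)&(g>120),.043)
    rect("gauge",box(.66,.76,0,.1)&(Z>.018)&(Z<.045),.03)
E
```

```text
top slab 1899 [606.8 210.5] [164.2 182.5] 12.15
   box [[507.0, 282.0], [546.0, 104.0], [706.0, 139.0], [668.0, 317.0]] medz 0.1616
top fulc 197 [626.4  78.2] [64.7 43.2] 10.46
   box [[591.0, 94.0], [598.0, 51.0], [662.0, 63.0], [654.0, 105.0]] medz 0.0723
top handle 275 [ 458.4 -201.7] [ 33.5 145.5] 2.54
   box [[438.0, -130.0], [445.0, -275.0], [478.0, -274.0], [472.0, -128.0]] medz 0.045
top blade 171 [442.2 -44.6] [ 17.3 164.9] 8.58
   box [[421.0, 36.0], [446.0, -127.0], [463.0, -125.0], [438.0, 38.0]] medz 0.0419
top gauge 66 [740.5  13.2] [31.3 34. ] 15.2
   box [[721.0, 26.0], [730.0, -7.0], [760.0, 1.0], [751.0, 34.0]] medz 0.0296
side slab 2473 [610.1 199.6] [224.9 230.6] 9.65
   box [[480.0, 294.0], [519.0, 67.0], [740.0, 105.0], [702.0, 332.0]] medz 0.168
fulc none
side handle 145 [ 456.2 -193. ] [ 23.6 131.7] 4.8
   box [[439.0, -128.0], [450.0, -260.0], [473.0, -258.0], [462.0, -126.0]] medz 0.0451
side blade 227 [437.3 -37.3] [ 19.8 172.3] 6.86
   box [[417.0, 47.0], [438.0, -124.0], [457.0, -122.0], [437.0, 49.0]] medz 0.0416
side gauge 53 [736.4  20. ] [28.4 44.3] 19.82
   box [[716.0, 36.0], [731.0, -6.0], [757.0, 4.0], [742.0, 46.0]] medz 0.0296
```

Request:
play_rows(commands=".49 .687 -.17 0 0 .477;.49 .687 -.17 0 0 .477;.49 .687 -.17 0 0 .477;.49 .687 -.17 0 0 .477;.49 .687 -.17 0 0 .477;.49 .687 -.17 0 0 .477;.49 .687 -.17 0 0 .477;.49 .687 -.17 0 0 .477;.49 .687 -.17 0 0 .477;.49 .687 -.17 0 0 .477;.49 .687 -.17 0 0 .477;.49 .687 -.17 0 0 .477;.49 .687 -.17 0 0 .477;.49 .687 -.17 0 0 .477;.49 .687 -.17 0 0 .477;.49 .687 -.17 0 0 .477;.49 .687 -.17 0 0 .477;.49 .687 -.17 0 0 .477;.49 .687 -.17 0 0 .477;0 0 0 0 0 0", grip=87)

```text
time_s: 2.1
tcp_pos: [0.442, -0.2104, 0.1249]
ee_rot: [[0.054, -0.999, -0.001], [-0.999, -0.054, 0.0], [-0.0, 0.001, -1.0]]
wrist_force: [-0.6, -1.0, -0.1]
gripper_width: 1.002
gripper_force: 0.0
```

```bash
python3 - <<'E'
from h import *
s=r.sense();print(s["time_s"],s["tcp_pos"],s["ee_rot"].round(4) if hasattr(s["ee_rot"],'round') else s["ee_rot"],s["joints"],s["wrist_force"])
P=cloud("top",np.load("top0.npz")["d"])
for u in(285,292,300,308): print(u,[int(z*1000) for z in P[196:226,u,2]])
p,d=cams.capture("side"); c=cv2.resize(p[130:260,200:360],None,fx=5,fy=4.5,interpolation=cv2.INTER_CUBIC); cv2.imwrite("pics/s1.png",cv2.convertScaleAbs(c,alpha=1.3))
E
```

```text
2.1 [ 0.44196718 -0.21038301  0.12486982] [[ 5.420e-02 -9.985e-01 -1.100e-03]
 [-9.985e-01 -5.420e-02  3.000e-04]
 [-4.000e-04  1.100e-03 -1.000e+00]] [-6.40843926e+00  1.47373630e+01 -2.60517449e+01 -1.52616183e-02
 -4.92747849e+01  9.52520221e+00] [-0.6431922  -0.99124713 -0.08446271]
285 [1, 0, 5, 0, -4, -2, 2, 9, 4, 4, 6, 6, 44, 44, 46, 48, 42, 38, 5, 12, 8, 8, 8, 12, -1, 2, 3, 1, 0, 1]
292 [-1, 6, -2, 0, 4, 0, 5, 10, 11, 5, 9, 42, 42, 47, 43, 39, 50, 37, 8, 6, 8, 5, 4, -1, -2, 0, -5, 2, 0, -1]
300 [3, 3, 1, -3, 1, -4, 5, 7, 7, 10, 43, 45, 44, 45, 46, 48, 42, 6, 14, 7, 6, -1, 4, 0, -6, -2, 0, -2, 0, -5]
308 [1, 3, -1, 0, -2, 12, 9, 6, 10, 43, 46, 44, 44, 43, 51, 44, 9, 8, 3, 7, 4, 5, 0, 0, -3, -1, -1, 4, 0, -1]
```

View pics/s1.png

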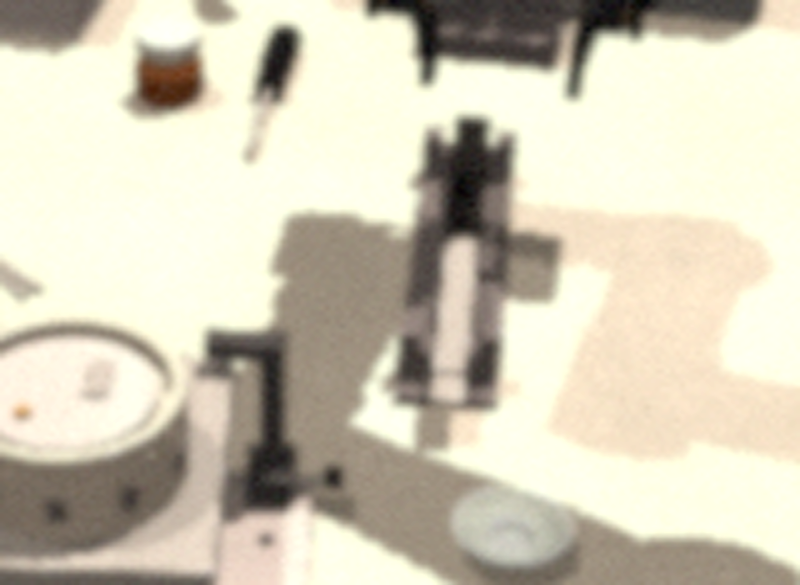

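Request:
play_rows(commands=".26 .3 0 0 0 .23;.26 .3 0 0 0 .23;0 0 -.6 0 0 0;0 0 -.6 0 0 0;0 0 -.6 0 0 0;0 0 -.6 0 0 0;0 0 -.5 0 0 0;0 0 -.4 0 0 0;0 0 -.22 0 0 0;0 0 0 0 0 0;0 0 0 0 0 0")

```text
time_s: 3.25
tcp_pos: [0.4572, -0.1942, 0.0205]
ee_rot: [[0.12, -0.993, 0.001], [-0.993, -0.12, -0.0], [0.0, -0.001, -1.0]]
wrist_force: [-0.4, -0.0, 0.2]
gripper_width: 1.0
gripper_force: 0.0
```

Request:
play_rows(commands="0 0 0 0 0 0;0 0 0 0 0 0;0 0 0 0 0 0;0 0 0 0 0 0;0 0 0 0 0 0;0 0 0 0 0 0;0 0 0 0 0 0;0 0 0 0 0 0;0 0 0 0 0 0;0 0 0 0 0 0;0 0 0 0 0 0;0 0 0 0 0 0", grip=10)

```text
time_s: 4.45
tcp_pos: [0.4568, -0.1941, 0.02]
ee_rot: [[0.119, -0.993, 0.0], [-0.993, -0.119, -0.0], [0.0, -0.0, -1.0]]
wrist_force: [0.6, -0.2, 0.2]
gripper_width: 0.271
gripper_force: 30.0
```

Request:
play_rows(commands="0 0 .1 0 0 0;0 0 .3 0 0 0;0 0 .6 0 0 0;0 0 .6 0 0 0;0 0 .6 0 0 0;0 0 .6 0 0 0;0 0 .5 0 0 0;0 0 0 0 0 0;0 0 0 0 0 0")

```text
time_s: 5.35
tcp_pos: [0.456, -0.1939, 0.1188]
ee_rot: [[0.119, -0.993, -0.001], [-0.993, -0.119, 0.001], [-0.001, 0.0, -1.0]]
wrist_force: [-0.2, -0.5, -4.6]
gripper_width: 0.276
gripper_force: 30.0
```

```bash
python3 - <<'E'
from h import *
s=r.sense();print(s["tcp_pos"],s["wrist_force"],s["moment"])
for n in("top","side"):
    p,d=cams.capture(n);P=cloud(n,d);g=cv2.cvtColor(p,cv2.COLOR_BGR2GRAY)
    m=(P[...,0]>.38)&(P[...,0]<.5)&(P[...,1]>-.12)&(P[...,1]<.08)&(P[...,2]>.06)&(P[...,2]<.2)&(g>70)
    Q=P[m]; c=Q.mean(0); A=np.c_[Q[:,1],np.ones(len(Q))]
    for lo in np.arange(-.12,.07,.02):
        k=(Q[:,1]>=lo)&(Q[:,1]<lo+.02)
        if k.sum()>3: print(n,round(lo+.01,3),k.sum(),np.median(Q[k],0).round(4))
E
```

```text
[ 0.4559679  -0.19386502  0.11880722] [-0.21414759 -0.49312437 -4.60522631] [-0.16818274  0.11962623  0.0385422 ]
top -0.11 36 [ 0.4469 -0.1112  0.1402]
top -0.09 36 [ 0.4448 -0.0906  0.1403]
top 0.03 16 [0.4309 0.0351 0.1351]
side -0.11 31 [ 0.4454 -0.1082  0.1397]
side -0.09 20 [ 0.4423 -0.0883  0.1392]
side -0.07 31 [ 0.4393 -0.0688  0.1389]
side -0.05 26 [ 0.4357 -0.0502  0.1387]
side -0.03 28 [ 0.4361 -0.0283  0.1395]
side -0.01 31 [ 0.4326 -0.0083  0.1389]
side 0.01 37 [0.4305 0.0129 0.1379]
side 0.03 34 [0.4276 0.0318 0.1344]
side 0.05 5 [0.4325 0.0427 0.1354]
```

Request:
play_rows(commands=".3 0 0 0 0 .05;.7 0 0 0 0 .05;.7 0 0 0 0 .05;.7 0 0 0 0 .05;.7 0 0 0 0 .05;.7 0 0 0 0 .05;.7 0 0 0 0 .05;.7 0 0 0 0 .05;.7 0 0 0 0 .05;.7 0 0 0 0 .05;.5 0 0 0 0 .02;.25 0 0 0 0 0;0 .3 0 0 0 0;0 .5 0 0 0 0;0 .5 0 0 0 0;0 .4 0 0 0 0;0 .2 0 0 0 0;0 0 0 0 0 0;0 0 0 0 0 0")

```text
time_s: 7.35
tcp_pos: [0.6772, -0.137, 0.1194]
ee_rot: [[0.197, -0.98, 0.0], [-0.98, -0.197, -0.0], [0.0, -0.0, -1.0]]
wrist_force: [-0.4, -1.1, -4.4]
gripper_width: 0.275
gripper_force: 30.0
```

```bash
cat > look.py <<'E'
from h import *
import sys
s=r.sense();print(s["time_s"],s["tcp_pos"].round(4),s["ee_rot"].round(3).tolist(),s["wrist_force"].round(2),s["moment"].round(2))
k=sys.argv[1]
for n in("top","side"):
    p,d=cams.capture(n);np.savez(f"{n}{k}.npz",p=p,d=d)
    P=cloud(n,d);g=cv2.cvtColor(p,cv2.COLOR_BGR2GRAY)
    zt=s["tcp_pos"][2]+.018
    a=P[...,0]-s["tcp_pos"][0]; b=P[...,1]-s["tcp_pos"][1]
    t=s["ee_rot"][:,0]*[-1,-1,0]
    al=a*t[0]+b*t[1]; la=-a*t[1]+b*t[0]
    m=(al>.06)&(al<.26)&(abs(la)<.03)&(abs(P[...,2]-zt)<.03)&(g>70)
    for lo in np.arange(.06,.26,.02):
        q=m&(al>=lo)&(al<lo+.02)
        if q.sum()>3: print(n,round(lo+.01,3),q.sum(),"z",np.median(P[q][:,2]).round(4),"lat",np.median(la[q]).round(4),"xy",np.median(P[q],0)[:2].round(4))
tp=np.load(f"top{k}.npz")["p"][110:200,150:270]; sp=np.load(f"side{k}.npz")["p"][180:300,160:280]
E_=lambda x:cv2.convertScaleAbs(cv2.resize(x,(400,int(400*x.shape[0]/x.shape[1])),interpolation=cv2.INTER_CUBIC),alpha=1.3)
a,b=E_(tp),E_(sp); H=max(a.shape[0],b.shape[0]); im=np.zeros((H,800,3),np.uint8); im[:a.shape[0],:400]=a; im[:b.shape[0],400:]=b
cv2.imwrite(f"pics/l{k}.png",im)
E
python3 look.py 2
```

```text
7.35 [ 0.6772 -0.137   0.1194] [[0.197, -0.98, 0.0], [-0.98, -0.197, -0.0], [0.0, -0.0, -1.0]] [-0.45 -1.11 -4.42] [-0.14  0.06 -0.04]
top 0.07 23 z 0.1405 lat -0.0028 xy [ 0.6648 -0.0635]
top 0.09 34 z 0.1411 lat -0.0008 xy [ 0.6612 -0.0493]
top 0.11 35 z 0.142 lat 0.001 xy [ 0.6538 -0.0282]
top 0.13 5 z 0.1422 lat -0.0001 xy [ 0.6533 -0.0176]
side 0.07 30 z 0.1405 lat 0.0026 xy [ 0.6604 -0.0718]
side 0.09 25 z 0.1401 lat 0.0007 xy [ 0.66   -0.0487]
side 0.11 29 z 0.1403 lat 0.0028 xy [ 0.6534 -0.0285]
side 0.13 28 z 0.1397 lat 0.0025 xy [ 0.6482 -0.0085]
side 0.15 27 z 0.14 lat 0.0008 xy [0.6472 0.0109]
side 0.17 30 z 0.1401 lat 0.0023 xy [0.6415 0.0279]
side 0.19 34 z 0.1396 lat 0.0019 xy [0.6378 0.0486]
side 0.21 40 z 0.137 lat 0.0006 xy [0.6354 0.0684]
side 0.23 31 z 0.1357 lat -0.0002 xy [0.6315 0.0883]
```

View pics/l2.png

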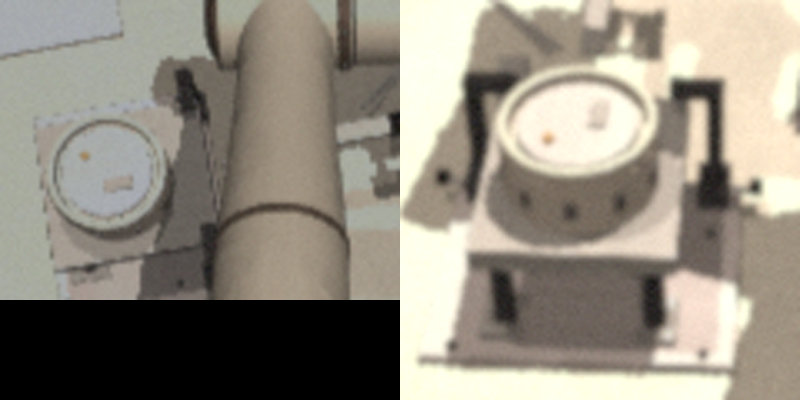

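Request:
play_rows(commands="0 0 -.3 0 0 0;0 0 -.5 0 0 0;0 0 -.4 0 0 0;0 0 -.3 0 0 0;0 0 -.18 0 0 0;0 0 0 0 0 0;0 0 0 0 0 0")

```text
time_s: 8.15
tcp_pos: [0.6775, -0.1372, 0.0688]
ee_rot: [[0.196, -0.981, 0.001], [-0.981, -0.196, -0.0], [0.0, -0.001, -1.0]]
wrist_force: [0.4, -0.6, -4.4]
gripper_width: 0.272
gripper_force: 30.0
```

Request:
play_rows(commands="-.03 .15 0 0 0 0;-.04 .2 0 0 0 0;-.04 .2 0 0 0 0;-.04 .2 0 0 0 0;-.04 .2 0 0 0 0;-.04 .2 0 0 0 0;0 0 0 0 0 0;0 0 0 0 0 0")

```text
time_s: 8.95
tcp_pos: [0.6703, -0.1024, 0.0687]
ee_rot: [[0.197, -0.98, 0.0], [-0.98, -0.197, -0.0], [0.0, -0.0, -1.0]]
wrist_force: [-1.2, -0.4, -4.6]
gripper_width: 0.275
gripper_force: 30.0
```

Request:
play_rows(commands="-.04 .2 0 0 0 0;-.04 .2 0 0 0 0;-.04 .2 0 0 0 0;-.04 .2 0 0 0 0;0 0 0 0 0 0;0 0 0 0 0 0")

```text
time_s: 9.55
tcp_pos: [0.6655, -0.0783, 0.0688]
ee_rot: [[0.197, -0.98, 0.0], [-0.98, -0.197, -0.0], [0.0, -0.0, -1.0]]
wrist_force: [0.2, -0.1, -4.2]
gripper_width: 0.27
gripper_force: 30.0
```

```bash
python3 look.py 3
```

```text
9.55 [ 0.6655 -0.0783  0.0688] [[0.197, -0.98, 0.0], [-0.98, -0.197, -0.0], [0.0, -0.0, -1.0]] [ 0.2  -0.1  -4.18] [-0.23  0.07 -0.  ]
top 0.07 24 z 0.0899 lat 0.0005 xy [ 0.651  -0.0061]
top 0.09 31 z 0.0906 lat -0.0004 xy [0.6488 0.0121]
top 0.11 32 z 0.0897 lat 0.0003 xy [0.6432 0.0305]
top 0.13 17 z 0.0887 lat -0.0012 xy [0.6419 0.0452]
top 0.25 5 z 0.1127 lat -0.0249 xy [0.6419 0.1632]
side 0.07 26 z 0.0903 lat 0.0023 xy [ 0.6501 -0.0108]
side 0.09 30 z 0.09 lat 0.0013 xy [0.6465 0.0096]
side 0.11 31 z 0.0901 lat 0.0014 xy [0.6426 0.0309]
side 0.13 29 z 0.0903 lat 0.0022 xy [0.6377 0.0503]
side 0.15 6 z 0.0912 lat 0.0037 xy [0.6337 0.0597]
```

View pics/l3.png

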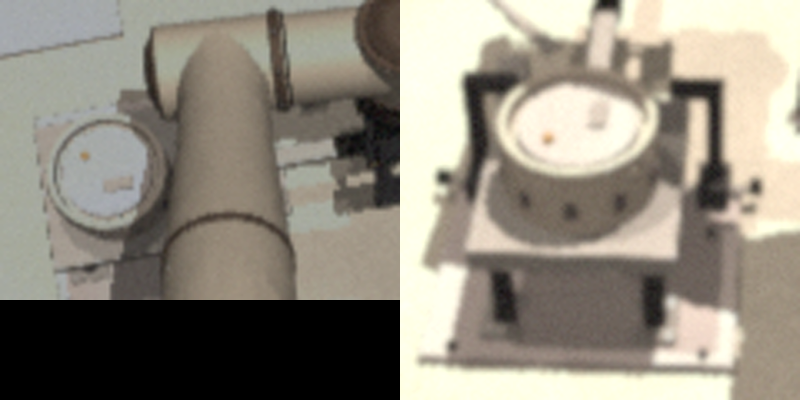

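Request:
play_rows(commands="0 0 -.06 0 0 0;0 0 -.06 0 0 0;0 0 -.093 .114 .023 0;0 .002 -.093 .114 .023 0;0 .004 -.093 .114 .023 0;0 .006 -.093 .114 .023 0;0 0 0 0 0 0;0 0 0 0 0 0;0 0 0 0 0 0")

```text
time_s: 10.55
tcp_pos: [0.6659, -0.0778, 0.0545]
ee_rot: [[0.196, -0.98, -0.013], [-0.978, -0.197, 0.069], [-0.07, -0.001, -0.998]]
wrist_force: [-2.2, 4.5, 1.5]
gripper_width: 0.273
gripper_force: 30.0
```

```bash
cat > st.py <<'E'
from h import *
s=r.sense();R=s["ee_rot"];print(s["time_s"],(s["tcp_pos"]*1000).round(1),"tilt",np.degrees(np.arcsin(-R[2,0])).round(2),"f",s["wrist_force"].round(2),"m",s["moment"].round(2))
E
python3 st.py
```

```text
10.55 [665.9 -77.8  54.5] tilt 4.02 f [-2.2   4.46  1.46] m [1.1  0.46 0.08]
```

Request:
play_rows(commands="-.004 .02 -.093 .114 .023 0;-.004 .02 -.093 .114 .023 0;0 0 0 0 0 0;0 0 0 0 0 0")

```text
time_s: 10.95
tcp_pos: [0.6655, -0.0769, 0.0483]
ee_rot: [[0.195, -0.981, -0.02], [-0.975, -0.196, 0.104], [-0.106, -0.0, -0.994]]
wrist_force: [-1.2, 5.0, 3.7]
gripper_width: 0.274
gripper_force: 30.0
```

```bash
python3 st.py
```

```text
10.95 [665.5 -76.9  48.3] tilt 6.06 f [-1.18  4.96  3.68] m [1.19 0.46 0.11]
```

Request:
play_rows(commands="-.006 .03 -.093 .114 .023 0;-.006 .03 -.093 .114 .023 0;0 0 0 0 0 0;0 0 0 0 0 0")

```text
time_s: 11.35
tcp_pos: [0.6654, -0.0757, 0.0432]
ee_rot: [[0.194, -0.981, -0.026], [-0.971, -0.196, 0.137], [-0.14, -0.001, -0.99]]
wrist_force: [-1.3, 2.8, 4.8]
gripper_width: 0.27
gripper_force: 30.0
```

```bash
python3 st.py
```

```text
11.35 [665.4 -75.7  43.2] tilt 8.03 f [-1.25  2.83  4.76] m [0.64 0.44 0.12]
```

```bash
cat > sl.py <<'E'
from h import *
C0=None
def f(d):
    P=cloud("side",d); d_=np.array([-.205,.979]); q=P[...,:2]-np.array([.628,.122]); a=q@d_; l=q@np.array([.979,.205])
    m=(abs(l)<.078)&(a>.002)&(a<.178)&(P[...,2]>.09)&(P[...,2]<.135)&((np.hypot(l,a-.09)>.078))
    A=np.c_[a[m],l[m],np.ones(m.sum())]; z=P[m][:,2]
    for _ in range(4):
        c=np.linalg.lstsq(A,z,rcond=None)[0]; k=abs(A@c-z)<.004; A,z=A[k],z[k]
    return c,len(z)
n=cams.capture("side")[1]
for d in (np.load("side0.npz")["d"],np.load("side3.npz")["d"],n):
    c,k=f(d); print("edge z",(c[2]*1000).round(1),"tilt",np.degrees(-c[0]).round(2),"roll",np.degrees(c[1]).round(2),k)
E
python3 sl.py
```

```text
edge z 113.6 tilt 0.74 roll 0.17 452
edge z 113.3 tilt 0.68 roll 0.16 432
edge z 117.1 tilt 1.93 roll 0.16 500
```

Request:
play_rows(commands="-.005 .024 -.093 .114 .023 0;0 0 0 0 0 0;0 0 0 0 0 0")

```text
time_s: 11.7
tcp_pos: [0.6656, -0.0751, 0.0411]
ee_rot: [[0.194, -0.981, -0.029], [-0.968, -0.196, 0.154], [-0.156, -0.002, -0.988]]
wrist_force: [-1.9, 3.2, 7.9]
gripper_width: 0.272
gripper_force: 30.0
```

Request:
play_rows(commands="-.005 .024 -.093 .114 .023 0;0 0 0 0 0 0;0 0 0 0 0 0")

```text
time_s: 12.0
tcp_pos: [0.6656, -0.0745, 0.0386]
ee_rot: [[0.194, -0.981, -0.032], [-0.966, -0.196, 0.171], [-0.173, -0.002, -0.985]]
wrist_force: [-0.8, 2.7, 8.7]
gripper_width: 0.272
gripper_force: 30.0
```

```bash
python3 st.py; python3 sl.py|tail -1
```

```text
12.0 [665.6 -74.5  38.6] tilt 9.99 f [-0.84  2.66  8.73] m [0.58 0.5  0.2 ]
edge z 119.0 tilt 2.53 roll -0.03 483
```

Request:
play_rows(commands="-.003 .014 -.047 .057 .011 0;0 0 0 0 0 0;0 0 0 0 0 0")

```text
time_s: 12.35
tcp_pos: [0.6657, -0.0742, 0.0374]
ee_rot: [[0.194, -0.98, -0.033], [-0.964, -0.197, 0.179], [-0.182, -0.003, -0.983]]
wrist_force: [-3.1, 1.6, 9.2]
gripper_width: 0.267
gripper_force: 30.0
```

Request:
play_rows(commands="-.003 .014 -.047 .057 .011 0;0 0 0 0 0 0;0 0 0 0 0 0")

```text
time_s: 12.65
tcp_pos: [0.6656, -0.0738, 0.0361]
ee_rot: [[0.194, -0.98, -0.035], [-0.962, -0.197, 0.187], [-0.19, -0.003, -0.982]]
wrist_force: [-1.0, 2.0, 8.2]
gripper_width: 0.275
gripper_force: 30.0
```

```bash
python3 st.py; python3 sl.py|tail -1
```

```text
12.65 [665.6 -73.8  36.1] tilt 10.96 f [-0.96  2.05  8.19] m [0.5  0.57 0.26]
edge z 120.2 tilt 2.91 roll 0.06 511
```

Request:
play_rows(commands="-.003 .016 -.047 .057 .011 0;0 0 0 0 0 0;0 0 0 0 0 0")

```text
time_s: 13.0
tcp_pos: [0.6656, -0.0734, 0.0347]
ee_rot: [[0.193, -0.98, -0.036], [-0.961, -0.197, 0.195], [-0.199, -0.003, -0.98]]
wrist_force: [-2.1, 2.3, 8.2]
gripper_width: 0.274
gripper_force: 30.0
```

Request:
play_rows(commands="-.003 .016 -.047 .057 .011 0;0 0 0 0 0 0;0 0 0 0 0 0")

```text
time_s: 13.3
tcp_pos: [0.6655, -0.073, 0.0333]
ee_rot: [[0.193, -0.98, -0.038], [-0.959, -0.197, 0.204], [-0.207, -0.003, -0.978]]
wrist_force: [-1.6, 1.2, 9.0]
gripper_width: 0.267
gripper_force: 30.0
```

```bash
python3 st.py; python3 sl.py|tail -1
```

```text
13.3 [665.5 -73.   33.3] tilt 11.95 f [-1.62  1.21  8.97] m [0.35 0.56 0.26]
edge z 122.0 tilt 3.53 roll -0.02 503
```

Rise is about 8.5 mm and the push is steady at 8–9 N.

Request:
play_rows(commands="-.004 .018 -.047 .057 .011 0;0 0 0 0 0 0;0 0 0 0 0 0")

```text
time_s: 13.65
tcp_pos: [0.6654, -0.0727, 0.0319]
ee_rot: [[0.193, -0.98, -0.039], [-0.957, -0.197, 0.212], [-0.215, -0.003, -0.977]]
wrist_force: [-1.3, 1.3, 9.1]
gripper_width: 0.27
gripper_force: 30.0
```

Request:
play_rows(commands="-.004 .018 -.047 .057 .011 0;0 0 0 0 0 0;0 0 0 0 0 0")

```text
time_s: 13.95
tcp_pos: [0.6653, -0.0722, 0.0304]
ee_rot: [[0.192, -0.981, -0.041], [-0.956, -0.196, 0.22], [-0.224, -0.003, -0.975]]
wrist_force: [-1.7, 0.8, 9.4]
gripper_width: 0.267
gripper_force: 30.0
```

```bash
python3 st.py; python3 sl.py|tail -1
```

```text
13.95 [665.3 -72.2  30.4] tilt 12.93 f [-1.65  0.83  9.4 ] m [0.19 0.43 0.26]
edge z 122.9 tilt 3.7 roll -0.1 484
```

Request:
play_rows(commands="-.004 .018 -.047 .057 .011 0;0 0 0 0 0 0;0 0 0 0 0 0")

```text
time_s: 14.3
tcp_pos: [0.665, -0.0717, 0.0284]
ee_rot: [[0.191, -0.981, -0.043], [-0.954, -0.196, 0.228], [-0.232, -0.003, -0.973]]
wrist_force: [-0.1, -0.6, 6.8]
gripper_width: 0.272
gripper_force: 30.0
```

Request:
play_rows(commands="-.004 .018 -.047 .057 .011 0;0 0 0 0 0 0;0 0 0 0 0 0")

```text
time_s: 14.6
tcp_pos: [0.6649, -0.0713, 0.0271]
ee_rot: [[0.191, -0.981, -0.044], [-0.952, -0.196, 0.237], [-0.241, -0.003, -0.971]]
wrist_force: [-1.1, 0.2, 6.8]
gripper_width: 0.271
gripper_force: 30.0
```

```bash
python3 st.py; python3 sl.py|tail -1
```

```text
14.6 [664.9 -71.3  27.1] tilt 13.93 f [-1.15  0.17  6.83] m [0.   0.32 0.17]
edge z 124.5 tilt 4.09 roll -0.18 433
```

Request:
play_rows(commands="-.004 .018 -.047 .057 .011 0;0 0 0 0 0 0;0 0 0 0 0 0")

```text
time_s: 14.95
tcp_pos: [0.6649, -0.0709, 0.0258]
ee_rot: [[0.191, -0.981, -0.046], [-0.95, -0.196, 0.245], [-0.249, -0.003, -0.968]]
wrist_force: [-0.2, -0.1, 7.4]
gripper_width: 0.268
gripper_force: 30.0
```

```bash
python3 st.py; python3 sl.py|tail -1
```

```text
14.95 [664.9 -70.9  25.8] tilt 14.42 f [-0.15 -0.14  7.36] m [-0.05  0.35  0.22]
edge z 125.7 tilt 4.52 roll -0.13 458
```

Request:
play_rows(commands="-.004 .018 -.047 .057 .011 0;0 0 0 0 0 0;0 0 0 0 0 0")

```text
time_s: 15.3
tcp_pos: [0.665, -0.0706, 0.0254]
ee_rot: [[0.191, -0.98, -0.047], [-0.947, -0.197, 0.253], [-0.257, -0.004, -0.966]]
wrist_force: [-1.8, -0.2, 11.0]
gripper_width: 0.273
gripper_force: 30.0
```

```bash
python3 st.py; python3 sl.py|tail -1
```

```text
15.3 [665.  -70.6  25.4] tilt 14.89 f [-1.84 -0.23 11.  ] m [-0.02  0.61  0.27]
edge z 125.8 tilt 4.45 roll 0.14 442
```

Request:
play_rows(commands=".002 -.009 .024 -.029 -.006 0;.002 -.009 .024 -.029 -.006 0;.002 -.009 .024 -.029 -.006 0;.002 -.009 .024 -.029 -.006 0;0 0 0 0 0 0;0 0 0 0 0 0")

```text
time_s: 15.95
tcp_pos: [0.6646, -0.0711, 0.0263]
ee_rot: [[0.19, -0.981, -0.045], [-0.952, -0.196, 0.236], [-0.24, -0.002, -0.971]]
wrist_force: [0.8, -3.2, 5.8]
gripper_width: 0.273
gripper_force: 30.0
```

```bash
python3 st.py; python3 sl.py|tail -1
```

```text
15.95 [664.6 -71.1  26.3] tilt 13.88 f [ 0.75 -3.17  5.83] m [-1.02 -0.13  0.13]
edge z 126.0 tilt 4.58 roll -0.18 440
```

Request:
play_rows(commands=".002 -.009 .024 -.029 -.006 0;.002 -.009 .024 -.029 -.006 0;.002 -.009 .024 -.029 -.006 0;.002 -.009 .024 -.029 -.006 0;0 0 0 0 0 0;0 0 0 0 0 0")

```text
time_s: 16.6
tcp_pos: [0.6641, -0.072, 0.0281]
ee_rot: [[0.19, -0.981, -0.043], [-0.956, -0.195, 0.219], [-0.223, -0.0, -0.975]]
wrist_force: [2.7, -5.3, 1.6]
gripper_width: 0.273
gripper_force: 30.0
```

```bash
python3 st.py; python3 sl.py|tail -1
```

```text
16.6 [664.1 -72.   28.1] tilt 12.87 f [ 2.74 -5.27  1.56] m [-1.74 -0.48 -0.06]
edge z 124.5 tilt 4.11 roll -0.1 429
```

Request:
play_rows(commands=".003 -.014 .024 -.029 -.006 0;.003 -.014 .024 -.029 -.006 0;.003 -.014 .024 -.029 -.006 0;.003 -.014 .024 -.029 -.006 0;0 0 0 0 0 0;0 0 0 0 0 0")

```text
time_s: 17.25
tcp_pos: [0.6637, -0.0726, 0.0308]
ee_rot: [[0.191, -0.981, -0.041], [-0.959, -0.196, 0.203], [-0.207, 0.001, -0.978]]
wrist_force: [1.9, -5.6, -2.0]
gripper_width: 0.27
gripper_force: 30.0
```

```bash
python3 st.py; python3 sl.py|tail -1
```

```text
17.25 [663.7 -72.6  30.8] tilt 11.95 f [ 1.93 -5.55 -1.99] m [-1.64 -0.41 -0.15]
edge z 123.7 tilt 3.85 roll -0.22 458
```

Request:
play_rows(commands=".003 -.014 .024 -.029 -.006 0;.003 -.014 .024 -.029 -.006 0;.003 -.014 .024 -.029 -.006 0;.003 -.014 .024 -.029 -.006 0;0 0 0 0 0 0;0 0 0 0 0 0")

```text
time_s: 17.9
tcp_pos: [0.6643, -0.0738, 0.0344]
ee_rot: [[0.193, -0.98, -0.037], [-0.963, -0.197, 0.186], [-0.19, 0.0, -0.982]]
wrist_force: [-0.1, 0.9, -2.8]
gripper_width: 0.272
gripper_force: 30.0
```

```bash
python3 st.py; python3 sl.py|tail -1
```

```text
17.9 [664.3 -73.8  34.4] tilt 10.94 f [-0.07  0.94 -2.83] m [-0.34  0.06  0.02]
edge z 124.3 tilt 4.08 roll 0.05 452
```

Request:
play_rows(commands=".003 -.016 .1 -.104 -.021 0;.003 -.016 .1 -.104 -.021 0;.003 -.016 .1 -.104 -.021 0;.003 -.016 .1 -.104 -.021 0;.003 -.014 .1 -.104 -.021 0;.003 -.014 .1 -.104 -.021 0;.003 -.012 .1 -.104 -.021 0;.003 -.012 .1 -.104 -.021 0;.003 -.01 .1 -.104 -.021 0;.003 -.01 .1 -.104 -.021 0;.003 -.01 .1 -.104 -.021 0;.003 -.01 .1 -.104 -.021 0;0 0 0 0 0 0;0 0 0 0 0 0")

```text
time_s: 19.35
tcp_pos: [0.6657, -0.0788, 0.0706]
ee_rot: [[0.197, -0.981, 0.001], [-0.981, -0.197, -0.0], [0.0, -0.001, -1.0]]
wrist_force: [-0.5, 0.1, -4.9]
gripper_width: 0.274
gripper_force: 30.0
```

```bash
python3 look.py 4; python3 st.py; python3 sl.py|tail -1
```

```text
19.35 [ 0.6657 -0.0788  0.0706] [[0.197, -0.981, 0.001], [-0.981, -0.197, -0.0], [0.0, -0.001, -1.0]] [-0.54  0.06 -4.88] [-0.2   0.14 -0.05]
top 0.07 23 z 0.0928 lat -0.0004 xy [ 0.6516 -0.0062]
top 0.09 32 z 0.0921 lat -0.0015 xy [0.6493 0.0087]
top 0.11 31 z 0.0929 lat -0.0002 xy [0.6445 0.0303]
top 0.13 19 z 0.0912 lat 0.0001 xy [0.6404 0.0451]
side 0.07 30 z 0.0922 lat 0.0024 xy [ 0.6504 -0.0121]
side 0.09 34 z 0.0913 lat 0.0012 xy [0.6469 0.0085]
side 0.11 29 z 0.0918 lat 0.0009 xy [0.6424 0.0302]
side 0.13 32 z 0.0912 lat 0.0025 xy [0.6378 0.0477]
side 0.15 10 z 0.0907 lat 0.002 xy [0.6357 0.0606]
19.45 [665.7 -79.   70.4] tilt -0.02 f [ 1.01  0.31 -4.51] m [-0.15  0.13 -0.01]
edge z 123.8 tilt 3.95 roll -0.12 462
```

Request:
play_rows(commands=".03 -.15 0 0 0 0;.05 -.25 0 0 0 0;.06 -.3 0 0 0 0;.06 -.3 0 0 0 0;.06 -.3 0 0 0 0;.06 -.3 0 0 0 0;.05 -.25 0 0 0 0;.02 -.1 0 0 0 0;0 0 0 0 0 0;0 0 .3 0 0 0;0 0 .5 0 0 0;0 0 .5 0 0 0;0 0 .3 0 0 0;0 0 0 0 0 0")

```text
time_s: 20.9
tcp_pos: [0.6791, -0.1373, 0.1219]
ee_rot: [[0.197, -0.98, 0.007], [-0.98, -0.197, -0.001], [0.002, -0.007, -1.0]]
wrist_force: [0.3, 0.3, -3.9]
gripper_width: 0.274
gripper_force: 30.0
```

```bash
python3 st.py; python3 sl.py|tail -1
```

```text
20.9 [ 679.1 -137.3  121.9] tilt -0.11 f [ 0.34  0.29 -3.9 ] m [-0.17  0.09 -0.03]
edge z 123.8 tilt 3.85 roll -0.16 451
```

Request:
play_rows(commands="0 -.3 0 0 0 0;0 -.5 0 0 0 0;0 -.5 0 0 0 0;0 -.4 0 0 0 0;0 -.19 0 0 0 0;-.3 0 0 0 0 -.05;-.7 0 0 0 0 -.05;-.7 0 0 0 0 -.05;-.7 0 0 0 0 -.05;-.7 0 0 0 0 -.05;-.7 0 0 0 0 -.05;-.7 0 0 0 0 -.05;-.7 0 0 0 0 -.05;-.7 0 0 0 0 -.05;-.7 0 0 0 0 -.05;-.5 0 0 0 0 -.027;-.31 0 0 0 0 0;0 0 0 0 0 0;0 0 0 0 0 0;0 0 0 0 0 0")

```text
time_s: 22.95
tcp_pos: [0.4562, -0.1942, 0.1188]
ee_rot: [[0.119, -0.993, 0.002], [-0.993, -0.119, -0.001], [0.001, -0.002, -1.0]]
wrist_force: [0.8, 1.1, -4.9]
gripper_width: 0.27
gripper_force: 30.0
```

```bash
python3 look.py 5|grep -v top; python3 -c "
from h import *
print(r.sense()['ee_rot'])"
```

```text
22.95 [ 0.4562 -0.1942  0.1188] [[0.119, -0.993, 0.002], [-0.993, -0.119, -0.001], [0.001, -0.002, -1.0]] [ 0.78  1.06 -4.95] [-0.18  0.1  -0.02]
side 0.07 28 z 0.1403 lat 0.0044 xy [ 0.4439 -0.1241]
side 0.09 23 z 0.1398 lat -0.0002 xy [ 0.4448 -0.1042]
side 0.11 25 z 0.1391 lat 0.0003 xy [ 0.4434 -0.0858]
side 0.13 29 z 0.1388 lat 0.0016 xy [ 0.4388 -0.0654]
side 0.15 26 z 0.139 lat 0.0023 xy [ 0.4361 -0.0447]
side 0.17 29 z 0.139 lat 0.0004 xy [ 0.4352 -0.025 ]
side 0.19 29 z 0.1387 lat 0.0017 xy [ 0.4313 -0.0053]
side 0.21 38 z 0.1366 lat 0.0002 xy [0.4309 0.0139]
side 0.23 31 z 0.1339 lat 0.0011 xy [0.4277 0.0356]
[[ 1.18553702e-01 -9.92946601e-01  1.43786488e-03]
 [-9.92947447e-01 -1.18554463e-01 -4.55438264e-04]
 [ 6.22691175e-04 -1.37373037e-03 -9.99998863e-01]]
```

Request:
play_rows(commands="0 0 -.3 0 0 0;0 0 -.5 0 0 0;0 0 -.6 0 0 0;0 0 -.6 0 0 0;0 0 -.5 0 0 0;0 0 -.3 0 0 0;0 0 -.2 0 0 0;0 0 -.1 0 0 0;0 0 -.06 0 0 0;0 0 -.04 0 0 0;0 0 0 0 0 0;0 0 0 0 0 0")

```text
time_s: 24.25
tcp_pos: [0.4555, -0.1942, 0.023]
ee_rot: [[0.118, -0.993, 0.002], [-0.993, -0.118, -0.001], [0.001, -0.002, -1.0]]
wrist_force: [0.1, -0.2, -4.8]
gripper_width: 0.276
gripper_force: 30.0
```

Request:
play_rows(commands=".01 0 -.03 0 0 0;.01 0 -.03 0 0 0;.01 0 -.02 0 0 0;0 0 0 0 0 0;0 0 0 0 0 0")

```text
time_s: 24.75
tcp_pos: [0.456, -0.1942, 0.0202]
ee_rot: [[0.118, -0.993, 0.001], [-0.993, -0.118, -0.0], [0.001, -0.001, -1.0]]
wrist_force: [-0.5, 0.2, -3.2]
gripper_width: 0.269
gripper_force: 30.0
```

Request:
play_rows(commands="0 0 -.015 0 0 0;0 0 -.01 0 0 0;0 0 0 0 0 0;0 0 0 0 0 0")

```text
time_s: 25.15
tcp_pos: [0.4561, -0.1942, 0.02]
ee_rot: [[0.119, -0.993, 0.001], [-0.993, -0.119, -0.001], [0.001, -0.001, -1.0]]
wrist_force: [-2.7, 1.8, 5.3]
gripper_width: 0.278
gripper_force: 30.0
```

Request:
play_rows(commands="0 0 .012 0 0 0;0 0 0 0 0 0;0 0 0 0 0 0")

```text
time_s: 25.45
tcp_pos: [0.4561, -0.1941, 0.02]
ee_rot: [[0.119, -0.993, 0.001], [-0.993, -0.119, -0.0], [0.001, -0.001, -1.0]]
wrist_force: [-2.6, 1.7, 4.9]
gripper_width: 0.275
gripper_force: 30.0
```

Request:
play_rows(commands="0 0 0 0 0 0;0 0 0 0 0 0;0 0 0 0 0 0;0 0 0 0 0 0;0 0 0 0 0 0;0 0 0 0 0 0;0 0 0 0 0 0;0 0 0 0 0 0;0 0 0 0 0 0;0 0 0 0 0 0", grip=80)

```text
time_s: 26.45
tcp_pos: [0.4561, -0.1941, 0.0198]
ee_rot: [[0.118, -0.993, 0.001], [-0.993, -0.118, -0.0], [0.001, -0.001, -1.0]]
wrist_force: [0.0, -0.5, 0.6]
gripper_width: 0.915
gripper_force: 0.0
```

Request:
play_rows(commands="0 0 .2 0 0 0;0 0 .4 0 0 0;0 0 .6 0 0 0;0 0 .7 0 0 0;0 0 .7 0 0 0;0 0 .7 0 0 0;0 0 .7 0 0 0;-.3 -.7 .3 0 0 0;-.3 -.7 0 0 0 0;-.3 -.7 0 0 0 0;-.3 -.7 0 0 0 0;0 -.7 0 0 0 0;0 -.7 0 0 0 0;0 0 0 0 0 0;0 0 0 0 0 0")

```text
time_s: 27.95
tcp_pos: [0.4197, -0.3201, 0.1488]
ee_rot: [[0.117, -0.993, 0.001], [-0.993, -0.117, -0.0], [0.0, -0.001, -1.0]]
wrist_force: [0.5, 0.0, -0.3]
gripper_width: 0.919
gripper_force: 0.0
```

```bash
python3 st.py; python3 sl.py|tail -1; python3 - <<'E'
from h import *
a=[]
for n in("top","side"):
    p,d=cams.capture(n);a.append(p);P=cloud(n,d);g=cv2.cvtColor(p,cv2.COLOR_BGR2GRAY);X,Y,Z=P[...,0],P[...,1],P[...,2]
    b=(X>.38)&(X<.54)&(Y>-.3)&(Y<.15)&(Z>.028)&(Z<.06)
    for nm,m in(("handle",b&(g<55)),("blade",b&(g>120))):
        k,l,s,_=cv2.connectedComponentsWithStats(m.astype(np.uint8)); i=1+s[1:,4].argmax();v,u=np.nonzero(l==i)
        Q=plane(n,np.stack([u,v],-1),.044)[:,:2].astype(np.float32)*1000
        print(n,nm,len(v),np.round(cv2.minAreaRect(Q)[0],1),np.round(cv2.minAreaRect(Q)[1],1),"z",np.nanmedian(Z[l==i]).round(4))
c=[cv2.resize(x,(400,300)) for x in a]; c2=[cv2.resize(a[0][120:235,140:340],(400,300)),cv2.resize(a[1][130:280,160:360],(400,300))]
cv2.imwrite("pics/end.png",np.vstack([np.hstack(c),np.hstack(c2)]))
E
```

```text
27.95 [ 419.7 -320.1  148.8] tilt -0.01 f [ 0.5   0.04 -0.32] m [0.07 0.09 0.02]
edge z 123.9 tilt 4.01 roll -0.06 478
top handle 35 [518.4 116.1] [22.7 30.3] z 0.0363
top blade 86 [445.8 -85.4] [13.9 82.8] z 0.0423
side handle 156 [ 454.8 -199.8] [ 27.5 136.1] z 0.0454
side blade 106 [440.2 -79.5] [19.3 85.4] z 0.0419
```

View pics/end.png

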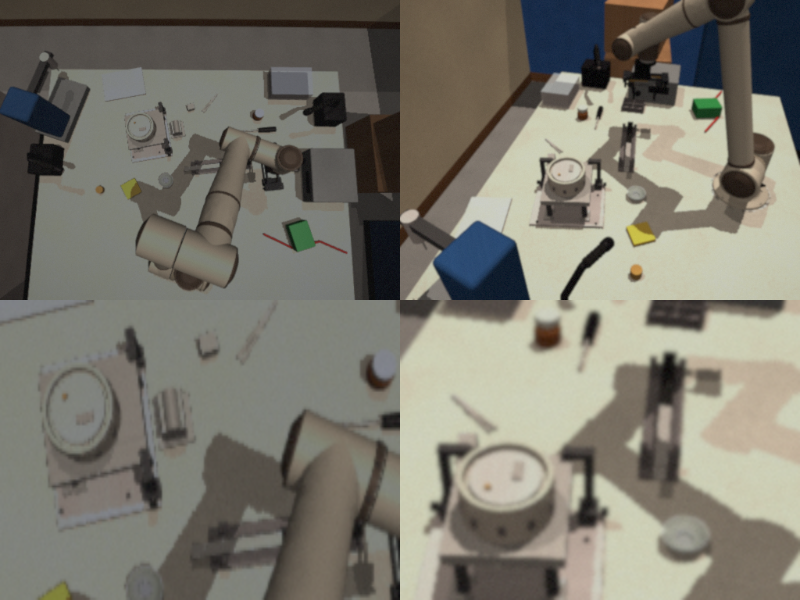

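The bar lies in its rest at its original height, the base stands raised on the catches, and the bystanders have not moved. Handing in.

```bash
python3 -c "
from station import r
print(r.finish_job())"
```

```text
the job is handed in; nothing more can be done
None
```

The job is handed in after about 28 s of the 72 s allowed: the base stands on its catches, with the near edge about 10 mm up, and the bar is back in its rest; no verdict was returned.

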